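# Pick the front pot from a gravity lane

## Task

Take the front white screw-lid pot (the one resting against the end stop) out of its sloping roller lane and stand it upright in the empty bay of the steel kit tray, so that the pots behind it roll down to the stop. Do not disturb the lane of cartons, and leave the small bottle standing in the tray's other bay.

Things in the scene. Friction and masses are not known exactly. Their poses are not given: they have to be found in the camera images.
- pot_lane: lane of three pots, the left or the right of two: fixed aluminium gravity lane, 198 x 58 mm outside, 50 mm inside, open on top, sloping 10 degrees down to the robot; free-turning wheels, steel end stop at the low end. Rails rise 12 mm, stop 16 mm above the wheel tops. Origin: on the worktop under the stop's inner face; x level, up-lane, y left, z up. Wheel tops: 34 mm up at the stop.
- lane_front (a point): point on the wheel tops where the underside centre of the pot at the stop stands: 22 mm up the slope from the stop
- pot_1: white screw-lid pot, cylinder 44 mm across, 60 mm tall, about 50 g, leaning 10 degrees to the robot (square to the wheels). Origin: centre of underside, z along its axis to the lid. The front pot, against the stop; to be taken. A grasp across the lane at its upper half clears the rails.
- pot_2: white screw-lid pot, cylinder 44 mm across, 60 mm tall, about 50 g, leaning 10 degrees to the robot (square to the wheels). Origin: centre of underside, z along its axis to the lid. Second in the lane, touching the front pot; it rolls 44 mm down to the stop by itself when the front pot is lifted out.
- pot_3: white screw-lid pot, cylinder 44 mm across, 60 mm tall, about 50 g, leaning 10 degrees to the robot (square to the wheels). Origin: centre of underside, z along its axis to the lid. Third in the lane, touching the second; follows it down.
- carton_lane: the other, like lane, with two cartons; not to be touched: fixed aluminium gravity lane, 198 x 58 mm outside, 50 mm inside, open on top, sloping 10 degrees down to the robot; free-turning wheels, steel end stop at the low end. Rails rise 12 mm, stop 16 mm above the wheel tops. Frame as pot_lane.
- carton_1: small yellow carton 46 x 78 x 46 mm lying against the stop of the other lane; origin at the centre of its underside, its y (78 mm) along the lane; leave alone
- carton_2: like carton_1, right behind it; leave alone
- kit_tray: flat bare steel tray 100 mm (its x) by 196 mm (its y), 14 mm high, floor 4 mm thick, a wire handle at each short end (reaching y = +-110 mm), one divider across the middle making two bays of 90 x 90 mm; fixed. Origin: centre of its underside, z up
- empty_bay (a point): centre of the floor of the empty bay (the tray's -y half, the right one seen by the robot), 4 mm above the worktop
- oil_bottle: small amber bottle with black cap, 26 mm in diameter, 62 mm tall, loose, standing in the tray's other bay (+y half); origin at its underside centre, z up; leave it standing there

How it is judged:
At the end, for the whole second after the job is handed in: Front pot upright (0.1 rad) and at rest on the floor of the empty bay (within 35 mm of its centre); second pot within 12 mm of its place at the stop, third within 52 mm behind it, both standing; small bottle upright in its own bay; cartons within 15 mm of their start (horizontal distance between pot_1 and empty_bay below 0.035 m and angle between each of pot_1, oil_bottle's own z axis and vertical below 0.1 rad and distance between pot_1 and empty_bay below 0.036 m and z of pot_1 in the frame of empty_bay below 0.005 m and linear speed of each of pot_1, pot_2 below 0.02 m/s and distance between pot_2 and lane_front below 0.012 m and distance between pot_3 and pot_2 below 0.052 m and angle between the z axis of each of pot_2, pot_3 and the z axis of pot_lane, either way round below 0.3 rad and x of pot_3 in the frame of pot_lane above 0.045 m and distance between pot_3 and lane_front below 0.062 m and y of oil_bottle in the frame of kit_tray above 0.01 m and distance between oil_bottle and kit_tray below 0.11 m and distance of each of carton_1, carton_2 from where it was at the start of the episode below 0.015 m); the robot touches nothing.
It fails at once if a carton is pushed or lifted out of its place (more than 25 mm) (distance of any of carton_1, carton_2 from where it was at the start of the episode above 0.025 m).
It fails at once if the small bottle in the tray is knocked over (angle between oil_bottle's own z axis and vertical above 0.8 rad).
It also fails if it takes over 32 s, if anything falls off the work surface, if the arm or the gripper's body presses on something with over 40 N, if the wrist force passes 120 N, or if a joint passes its speed limit or range.

## Robot

A 7-joint arm with a two-finger parallel gripper is mounted at the origin on a cart in front of the work surface, level with it; the furniture and walls round the work are solid. World frame = base frame: x ahead of the robot, y to its left, z up, the work surface at z = 0. Lengths are in m, angles in rad, forces in N, time in s.
With the tool pointing down it reaches from about 0.35 to 0.9 m from the base axis. Payload 19.9 kg.
Tool frame: the origin (TCP) lies midway between the tips of the shut fingers; the grasp point (between the pads) lies behind it (bot.pinch_z is the z of the grasp point in the tool frame, in m); z points along the fingers, y is the line along which they close (so a half turn about z gives the same grasp; the last joint's range is limited). The gripper opens to 94 mm and grips with 3 to 60 N. Pads are 16 mm wide; open, the fingers measure 119 mm over their backs; the gripper's body (75 mm by 177 mm) begins 78 mm behind the grasp point.
Start: joints at [1.161, 0.417, -0.01, 1.614, 0.005, 1.111, -0.053], TCP at [0.225, -0.583, 0.178] pointing down, gripper open.
Joint ranges: [-2.81, 2.81], [-0.39, 2.02], [-1.27, 1.25], [0.06, 2.57], [-1.19, 4.33], [0.19, 2], [-2.82, 2.82]. Speed limits (rad/s): [1.89, 1.89, 2.39, 2.39, 3.01, 3.01, 3.01].

## Interface

Orientations are given as a unit quaternion [w, x, y, z].
In Python, from station import bot gives the robot as it stands.
- The arm moves only by the tool nudge_tcp, called by a JSON object that holds its "method" and its "body". Schema: {"type":"object","properties":{"rows":{"type":"array","items":{"type":"array","items":{"type":"number"},"minItems":5,"maxItems":5},"minItems":1,"maxItems":5},"squeeze":{"type":"number"},"only":{"type":"string"},"quiet":{"type":"boolean"},"lines":{"type":"string"}},"required":["rows"],"additionalProperties":false}. rows is a list of rows, 1 to 5 of them, each of 5 numbers: dx, dy, dz in m, then a turn about the tool's z in rad, then the opening from 0.0 (shut) to 1.0 (fully open); each row is the pose to reach, as a shift and turn from the pose commanded when the call began, along the tool's axes at that moment; what a row does not reach only later rows make up. A row lasts 1/10 s, in which the tool goes at most 0.05 m and 0.15 rad, less where a joint would pass 70% of its speed; a pose out of reach is approached as far as the arm can. The fingers move at their own pace and stop on an object; squeeze is the grip in N (left out, the last holds). Time passes only in rows, so rows that do not move let the fingers close. The tool returns the time, the measured TCP pose, the force, the opening and the grip force at its end. only (a regular expression) keeps the lines of the reply that match it, lines (a string "A,B") keeps lines A to B, and quiet returns only ok. Input that does not fit is refused with a message, and nothing moves.
- bot.state(): the state, without advancing time (a new reading comes with each control period).
- bot.capture(name): name is "scene" or "top"; returns a dict with "frame" (384x512x3 uint8, red, green, blue), "fx", "fy", "cx", "cy" (pixels), "D" ([k1, k2, p1, p2, k3] as OpenCV has them; the pictures are not rectified), "world_to_cam" (4x4, takes a point from world to camera coordinates). Camera axes: x right, y down, z forward; pixel columns grow to the right and rows downward; lengths in m; the calibration is good to about 2 mm. A picture is of the moment at which its call begins. There is no depth.
- bot.job_done(): hands the job in; it is judged then, once.
The state is a dict: "t": time; "joint_positions": joint angles; "dq": joint speeds; "tau": joint torques, N m; "position": TCP position; "tcp_rot": TCP orientation; "wrist_force": force on the tool from outside, world axes, zero at the start; "torque": the same for the moment, N m; "grip_width": opening from 0.0 (shut) to 1.0 (fully open); "finger_force": force on a finger pad.
Only numpy, scipy, OpenCV 4.12 (cv2) and the standard library are available. Lean on these libraries where they do the work, as an engineer would, in place of code of your own. Each camera call takes 0.05 s, during which the arm holds its last target. There are 200 camera calls.

## Working session

There is one attempt and no reset: what is moved stays moved. The work goes in short steps, Python scripts to look and compute and a tool call to move; the robot and the scene stay as the last step left them, time stands still between calls to the robot, and variables do not carry over. Pictures are saved under pics/ and viewed, at most 10 in all, crops included, and the job is handed in when it is done.

```bash
ls; mkdir -p pics
```

Run:
```python
from station import bot
import cv2,numpy as np
s=bot.state(); print(s, bot.pinch_z)
for n in("scene","top"):
    c=bot.capture(n); cv2.imwrite(f"pics/{n}0.png",c["frame"][:,:,::-1])
    print(n,c["fx"],c["fy"],c["cx"],c["cy"],c["D"]); print(np.round(c["world_to_cam"],4))
```

```text
pics
station.py
{'t': 0.0, 'joint_positions': array([ 1.1605298 ,  0.4179669 , -0.01031651,  1.61416891,  0.00468671,
        1.11072362, -0.05300865]), 'dq': array([-0.00040004, -0.00060171, -0.00145294,  0.00051787, -0.00118424,
        0.00067562,  0.00139584]), 'tau': array([ 1.49505704e-03, -8.51240087e+01,  6.39410187e-01, -4.25975990e+01,
       -4.88872512e-02,  1.88421743e-02,  7.57506996e-05]), 'position': array([ 0.22513631, -0.58259259,  0.17703188]), 'tcp_rot': array([-6.02816609e-04,  9.83048769e-01,  1.83343209e-01, -1.50666915e-04]), 'wrist_force': array([0.00799504, 0.83110505, 0.50606322]), 'torque': array([-0.00363299,  0.01640409, -0.033579  ]), 'finger_force': 0.0, 'grip_width': 1.0051721779598262} -0.0188
scene 453.123074465945 453.123074465945 254.83086014146306 192.6675738493971 [-0.13140351  0.          0.          0.          0.        ]
[[-0.867  -0.4982 -0.0105  0.4892]
 [-0.3566  0.6349 -0.6854  0.2085]
 [ 0.3482 -0.5905 -0.7281  0.8672]
 [ 0.      0.      0.      1.    ]]
top 448.07354601208004 448.07354601208004 254.36041587550892 190.8544125750227 [-0.00760773  0.          0.          0.          0.        ]
[[ 0.0278 -0.9996  0.0056  0.0568]
 [-0.997  -0.0282 -0.0724  0.5302]
 [ 0.0726 -0.0036 -0.9974  1.1654]
 [ 0.      0.      0.      1.    ]]
```

View pics/scene0.png

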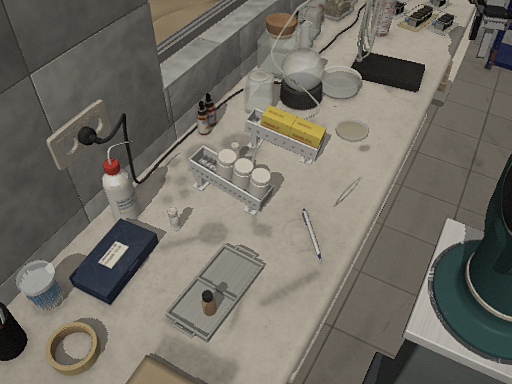

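View pics/top0.png

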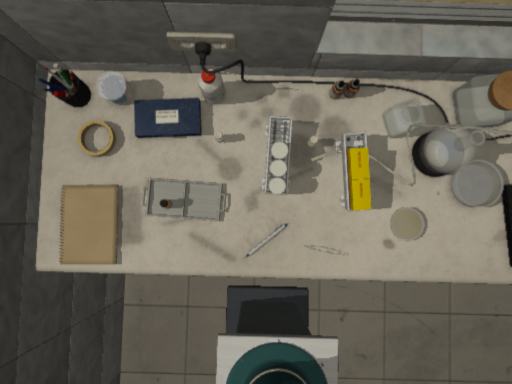

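The scene view shows the pots' lids at about (227,157), (243,168) and (261,178), with the cartons at (292,127) and the bottle at (209,302). In the top view the lids are at (277,186), (279,168) and (280,151), with the tray at (186,199) and the bottle at (166,203). The empty bay is on the right, around (206,200). I'll zoom in to find good masks.

Create h.py:
```python
from station import bot
import cv2,numpy as np
def grab(n):
    c=bot.capture(n); c["K"]=np.array([[c["fx"],0,c["cx"]],[0,c["fy"],c["cy"]],[0,0,1]]); return c
def ray(c,p):
    u=cv2.undistortPoints(np.array([[p]],float),c["K"],np.array(c["D"],float))[0,0]
    T=np.array(c["world_to_cam"]); R=T[:3,:3]; d=R.T@np.r_[u,1]
    return -R.T@T[:3,3], d/np.linalg.norm(d)
def plane(c,p,z):
    o,d=ray(c,p); return o+d*(z-o[2])/d[2]
def tri(c1,p1,c2,p2):
    o1,d1=ray(c1,p1);o2,d2=ray(c2,p2)
    s=np.linalg.lstsq(np.c_[d1,-d2],o2-o1,rcond=None)[0]
    a,b=o1+d1*s[0],o2+d2*s[1]; return (a+b)/2,np.linalg.norm(a-b)
```

Run:
```python
import cv2,numpy as np
a=cv2.imread("pics/scene0.png")[135:225,165:285]; b=cv2.imread("pics/top0.png")[110:205,240:320]
t=cv2.imread("pics/top0.png")[170:230,135:240]; s=cv2.imread("pics/scene0.png")[235:345,160:272]
z=lambda i,k:cv2.resize(i,None,fx=k,fy=k,interpolation=cv2.INTER_CUBIC)
def pad(i): 
    o=np.zeros((600//2,400,3),np.uint8); h,w=i.shape[:2]; h=min(h,300);w=min(w,400);o[:h,:w]=i[:h,:w]; return o
cv2.imwrite("pics/crop1.png",np.vstack([np.hstack([pad(z(a,3.3)),pad(z(b,3.1))]),np.hstack([pad(z(t,3.8)),pad(z(s,2.7))])]))
for n,pts in(("scene0",[(261,176),(261,190),(243,167),(227,155),(250,190)]),("top0",[(277,186),(279,168),(280,151),(288,160),(200,185),(240,220)])):
    i=cv2.imread(f"pics/{n}.png"); print(n,[i[y,x].tolist() for x,y in pts])
```

```text
scene0 [[170, 185, 192], [118, 130, 134], [166, 181, 188], [169, 184, 191], [121, 133, 137]]
top0 [[158, 176, 178], [157, 175, 177], [158, 175, 178], [96, 103, 105], [120, 131, 133], [135, 154, 162]]
```

View pics/crop1.png

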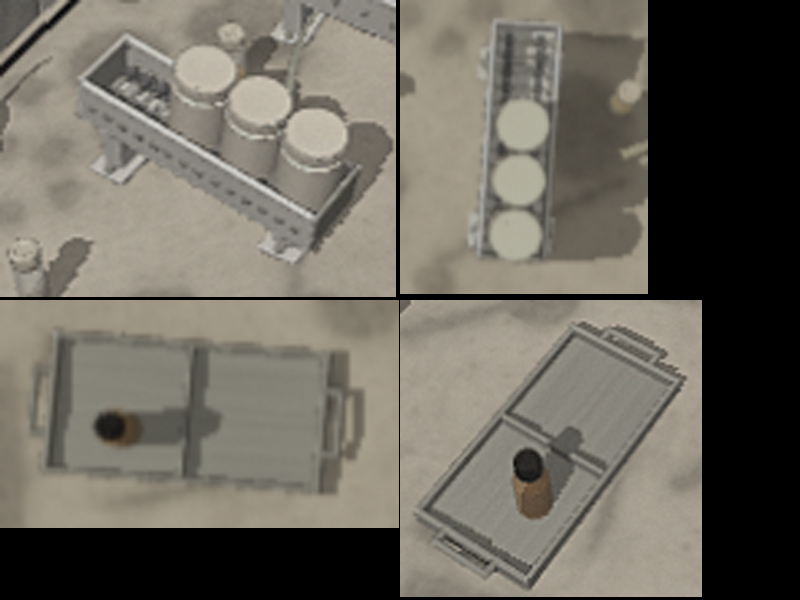

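The crop shows all three lids clearly in both views, and the tray's four rim corners. The bottle is in the left (+y) bay and the right one is empty. Next I'll triangulate the lids and the corners.

Run:
```python
from h import *
C={n:grab(n) for n in("scene","top")}
roi={"scene":(190,140,275,190,150),"top":(262,135,296,200,148)}
P={}
for n,(x0,y0,x1,y1,th) in roi.items():
    f=C[n]["frame"][y0:y1,x0:x1].min(2) if 0 else cv2.cvtColor(C[n]["frame"],cv2.COLOR_RGB2GRAY)[y0:y1,x0:x1]
    for t in (th,th+10,th+18):
        m=(f>t).astype(np.uint8); m=cv2.morphologyEx(m,cv2.MORPH_OPEN,np.ones((3,3),np.uint8))
        k,l,st,ce=cv2.connectedComponentsWithStats(m)
        r=[(np.round(ce[i]+[x0,y0],1).tolist(),st[i,2:].tolist()) for i in range(1,k) if st[i,4]>60]
        print(n,t,r)
        if len(r)==3: P[n]=sorted([q[0] for q in r],key=lambda q:-q[1])
if len(P)==2:
    for a,b in zip(P["scene"],P["top"]): print("lid",tri(C["scene"],a,C["top"],b))
top=np.array([(55,32),(330,50),(322,192),(42,170)])/3.8+(135,170)
sc=np.array([(18,216),(175,25),(283,78),(130,287)])/2.7+(160,235)
X=[tri(C["scene"],a,C["top"],b) for a,b in zip(sc,top)]
for x in X: print("tray",np.round(x[0],4),round(x[1],4))
x=np.array([x[0] for x in X]); print(np.linalg.norm(x-np.roll(x,-1,0),axis=1)); print("c",x.mean(0),"empty",(x[1]+x[2])/2*.5+x.mean(0)*.5, "ydir",(x[0]+x[3]-x[1]-x[2])/2)
```

```text
scene 150 [([203.3, 141.3], [30, 5, 99]), ([267.3, 155.4], [18, 30, 372]), ([226.6, 155.6], [18, 14, 213]), ([243.4, 165.2], [18, 15, 220]), ([260.4, 174.9], [18, 15, 227])]
scene 160 [([271.2, 150.9], [7, 15, 87]), ([226.9, 155.4], [17, 14, 193]), ([243.4, 165.1], [18, 15, 211]), ([260.5, 174.9], [18, 15, 217])]
scene 168 [([226.9, 155.4], [17, 14, 189]), ([243.5, 165.1], [18, 14, 198]), ([260.5, 174.7], [18, 15, 206])]
top 148 [([263.5, 156.8], [6, 48, 181]), ([279.3, 149.7], [16, 16, 208]), ([277.8, 167.6], [16, 16, 202]), ([276.7, 185.5], [16, 16, 204])]
top 158 [([279.2, 149.8], [16, 15, 194]), ([277.9, 167.8], [16, 15, 190]), ([276.7, 185.6], [16, 15, 187])]
top 166 [([279.1, 149.9], [15, 15, 181]), ([277.9, 167.8], [15, 15, 177]), ([276.8, 185.6], [15, 14, 166])]
lid (array([0.53817856, 0.01722253, 0.09650125]), np.float64(0.001741183165194882))
lid (array([0.58148389, 0.01591839, 0.10385252]), np.float64(0.0014516628522759938))
lid (array([0.62465275, 0.01447944, 0.11211268]), np.float64(0.0013623260705928593))
tray [0.5548 0.3535 0.0035] 0.0005
tray [0.547  0.1588 0.0072] 0.0011
tray [0.4478 0.1613 0.0086] 0.0003
tray [0.4572 0.3582 0.0031] 0.0011
[0.1949041  0.09919526 0.19722452 0.09779886]
c [0.5017034  0.25797141 0.00562565] empty [0.49955725 0.20901675 0.00677962] ydir [ 0.0085846   0.19581863 -0.00461589]
```

The lid height of 96.5 mm agrees with the expected 97 mm, the 44 mm spacing is right, and so are the tray sizes. I'll move towards the pot now.

Create go.py:
```python
import sys
from h import *
from scipy.spatial.transform import Rotation as R
s=bot.state(); w,x,y,z=s["tcp_rot"]; r=R.from_quat([x,y,z,w])
t=np.array([float(v) for v in sys.argv[1:4]])
X=r.as_matrix()[:,0]; print("pos",s["position"].round(4),"yaw",np.arctan2(X[1],X[0]).round(3),"tool shift",r.inv().apply(t-s["position"]).round(4),"t",s["t"])
```

```text
(no output)
```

{"method": "nudge_tcp", "body": {"rows": [[0.187,-0.163,0,0.4,1],[0.187,-0.163,0,0.4,1],[0.187,-0.163,0,0.4,1],[0.187,-0.163,0,0.4,1],[0.187,-0.163,0,0.4,1]], "squeeze": 15}}

```text
t: 0.7
position: [0.3413, -0.362, 0.1777]
tcp_rot: [0.0, 1.0, -0.016, -0.0]
wrist_force: [1.3, -1.0, 0.7]
grip_width: 0.999
finger_force: 0.0
```

```bash
python3 go.py .541 .017 .14
```

```text
pos [ 0.3413 -0.362   0.1777] yaw -0.031 tool shift [ 0.1877 -0.3851  0.0376] t 0.7
```

{"method": "nudge_tcp", "body": {"rows": [[0.11,-0.22,0,0,1],[0.11,-0.22,0,0,1],[0.11,-0.22,0,0,1],[0.11,-0.22,0,0,1],[0.11,-0.22,0,0,1]], "squeeze": 15, "quiet": true}}

```text
ok
```

{"method": "nudge_tcp", "body": {"rows": [[0.078,-0.16,0,0,1],[0.078,-0.16,0,0,1],[0.078,-0.16,0,0,1],[0.078,-0.16,0,0,1],[0.078,-0.16,0,0,1]]}}

```text
t: 1.7
position: [0.5414, 0.0143, 0.1774]
tcp_rot: [-0.001, 1.0, -0.013, -0.0]
wrist_force: [-0.7, -0.8, 0.2]
grip_width: 1.005
finger_force: 0.0
```

```bash
python3 go.py .541 .017 .14
```

Run:
```python
from h import *
c=grab("top"); print("bottle",plane(c,(164,203.4),.06), "carton lane L",plane(c,(344,180),.05))
```

```text
pos [0.5414 0.0143 0.1774] yaw -0.026 tool shift [-0.0005 -0.0027  0.0374] t 1.7
bottle [0.48697488 0.30076407 0.06      ] carton lane L [ 0.56082032 -0.15883865  0.05      ]
```

{"method": "nudge_tcp", "body": {"rows": [[0,-0.003,0.04,0,1],[0,-0.003,0.08,0,1],[0,-0.003,0.105,0,1],[0,-0.003,0.117,0,1],[0,-0.003,0.117,0,1]]}}

```text
t: 2.25
position: [0.5397, 0.0121, 0.0598]
tcp_rot: [0.0, 1.0, -0.016, -0.001]
wrist_force: [0.2, -0.2, -0.0]
grip_width: 0.998
finger_force: 0.0
```

```bash
python3 go.py .541 .017 .06;  python3 - <<'E'
from h import *
a=grab("scene")["frame"][100:220,165:325]; cv2.imwrite("pics/g1.png",cv2.resize(a[:,:,::-1],None,fx=4,fy=4,interpolation=cv2.INTER_CUBIC))
E
```

```text
pos [0.5397 0.0121 0.0598] yaw -0.032 tool shift [ 0.0011 -0.0049 -0.0003] t 2.25
```

View pics/g1.png

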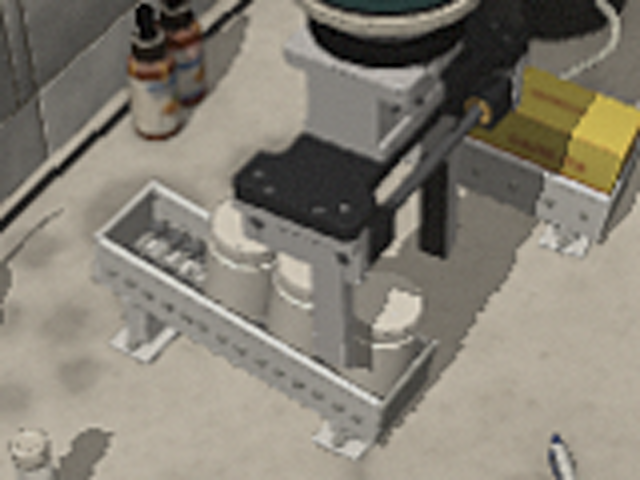

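The picture shows the fingers either side of the front pot, with the left finger at (340,330), above the rail and level with the pot's upper half. I'll move 4 mm to the left and then close.

{"method": "nudge_tcp", "body": {"rows": [[0.001,-0.004,0,0,1],[0.001,-0.004,0,0,1],[0.001,-0.004,0,0,0.3],[0.001,-0.004,0,0,0.3],[0.001,-0.004,0,0,0.3]], "squeeze": 15}}

```text
t: 2.8
position: [0.5418, 0.0169, 0.0609]
tcp_rot: [0.0, 1.0, -0.016, 0.0]
wrist_force: [-0.0, 0.4, -0.5]
grip_width: 0.783
finger_force: 0.0
```

{"method": "nudge_tcp", "body": {"rows": [[0,0,0,0,0.3],[0,0,0,0,0.3],[0,0,0,0,0.3],[0,0,0,0,0.3]]}}

```text
t: 3.2
position: [0.5417, 0.0169, 0.0606]
tcp_rot: [-0.0, 1.0, -0.016, -0.0]
wrist_force: [0.2, 0.1, 0.4]
grip_width: 0.459
finger_force: 15.0
```

```bash
python3 go.py .541 .017 .06
```

```text
pos [0.5417 0.0169 0.0606] yaw -0.031 tool shift [-0.0007 -0.      0.0006] t 3.2
```

{"method": "nudge_tcp", "body": {"rows": [[-0.002,0,-0.01,0,0.3],[-0.005,0,-0.024,0,0.3],[-0.009,0,-0.042,0,0.3],[-0.014,0,-0.062,0,0.3],[-0.022,0,-0.09,0,0.3]], "squeeze": 15}}

```text
t: 3.7
position: [0.519, 0.0177, 0.152]
tcp_rot: [-0.0, 1.0, -0.016, -0.0]
wrist_force: [0.2, -0.3, -0.3]
grip_width: 0.459
finger_force: 15.0
```

{"method": "nudge_tcp", "body": {"rows": [[0,0,0,0,0.3],[0,0,0,0,0.3]]}}

```text
t: 3.9
position: [0.52, 0.0176, 0.1519]
tcp_rot: [0.0, 1.0, -0.016, 0.001]
wrist_force: [-0.6, 1.2, -0.6]
grip_width: 0.459
finger_force: 15.0
```

Run:
```python
from h import *
a=grab("scene")["frame"][100:220,165:325]; cv2.imwrite("pics/g2.png",cv2.resize(a[:,:,::-1],None,fx=4,fy=4,interpolation=cv2.INTER_CUBIC))
```

```bash
python3 go.py .494 .209 .15
```

```text
pos [0.5196 0.0175 0.151 ] yaw -0.031 tool shift [-0.0316 -0.1906  0.0009] t 3.95
```

View pics/g2.png

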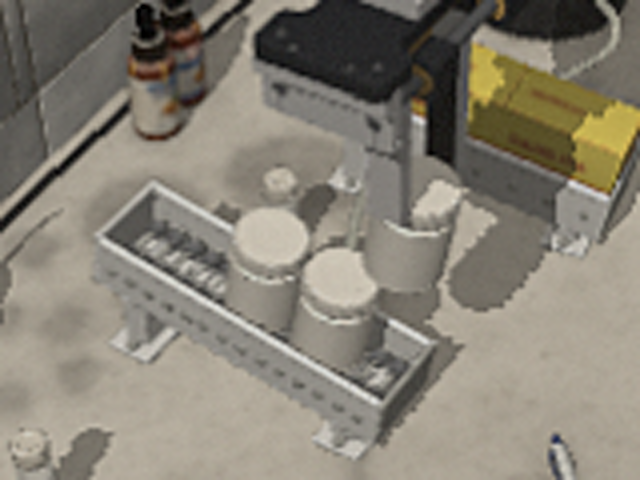

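Pot 1 is held and lifted clear, at (405,255), and the pots behind it are on their way down, with pot 2 at (335,310). Next is the tray.

{"method": "nudge_tcp", "body": {"rows": [[-0.005,-0.03,0,0,0.3],[-0.012,-0.075,0,0,0.3],[-0.02,-0.12,0,0,0.3],[-0.028,-0.165,0,0,0.3],[-0.032,-0.191,0,0,0.3]]}}

```text
t: 4.45
position: [0.4922, 0.213, 0.15]
tcp_rot: [-0.0, 1.0, -0.014, -0.001]
wrist_force: [-0.7, -0.2, -0.6]
grip_width: 0.458
finger_force: 15.0
```

{"method": "nudge_tcp", "body": {"rows": [[0,0,0,0,0.3],[0,0,0.04,0,0.3],[0,0,0.08,0,0.3],[0,0,0.105,0,0.3],[0,0,0.105,0,0.3]]}}

```text
t: 4.95
position: [0.4916, 0.2077, 0.0423]
tcp_rot: [0.001, 1.0, -0.016, -0.003]
wrist_force: [-0.1, 0.1, 0.3]
grip_width: 0.458
finger_force: 15.0
```

{"method": "nudge_tcp", "body": {"rows": [[0,0,0,0,0.3],[0,0,0,0,0.3]]}}

```text
t: 5.15
position: [0.4946, 0.2096, 0.047]
tcp_rot: [-0.0, 1.0, -0.016, 0.001]
wrist_force: [0.2, -0.1, -0.2]
grip_width: 0.459
finger_force: 15.0
```

```bash
python3 - <<'E'
from h import *
a=grab("scene")["frame"][130:350,150:300]; cv2.imwrite("pics/g3.png",cv2.resize(a[:,:,::-1],None,fx=2.7,fy=2.7,interpolation=cv2.INTER_CUBIC))
E
python3 go.py .494 .209 .03
```

```text
pos [0.4946 0.2097 0.0471] yaw -0.031 tool shift [-0.0006  0.0007  0.0171] t 5.2
```

View pics/g3.png

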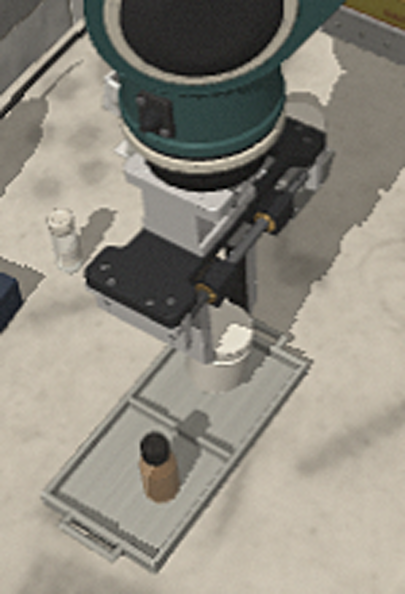

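The pot, at (222,370), hangs over the empty bay and the bottle, at (158,465), is clear. I'll lower it gently while watching the force.

{"method": "nudge_tcp", "body": {"rows": [[0,0,0.006,0,0.3],[0,0,0.011,0,0.3],[0,0,0.014,0,0.3],[0,0,0.015,0,0.3],[0,0,0.015,0,0.3]]}}

```text
t: 5.7
position: [0.4937, 0.2095, 0.0306]
tcp_rot: [0.0, 1.0, -0.016, -0.0]
wrist_force: [-0.2, 0.0, 0.3]
grip_width: 0.46
finger_force: 15.0
```

{"method": "nudge_tcp", "body": {"rows": [[0,0,0.001,0,0.3],[0,0,0.002,0,0.3],[0,0,0.002,0,0.3]]}}

```text
t: 6.0
position: [0.495, 0.2099, 0.0296]
tcp_rot: [-0.0, 1.0, -0.016, 0.001]
wrist_force: [2.0, -0.9, 11.2]
grip_width: 0.461
finger_force: 15.0
```

Contact came at the expected height (11 N). I'll ease the grip so the pot settles, then open.

{"method": "nudge_tcp", "body": {"rows": [[0,0,0,0,0.4],[0,0,0.001,0,0.4],[0,0,0.002,0,0.4],[0,0,0.002,0,0.4]], "squeeze": 3}}

```text
t: 6.4
position: [0.4937, 0.2096, 0.0266]
tcp_rot: [-0.0, 1.0, -0.016, 0.0]
wrist_force: [0.0, 0.4, 3.4]
grip_width: 0.468
finger_force: 3.0
```

{"method": "nudge_tcp", "body": {"rows": [[0,0,0,0,0.55],[0,0,0,0,0.65],[0,0,0,0,0.65],[0,0,0,0,0.65],[0,0,0,0,0.65]]}}

```text
t: 6.9
position: [0.4936, 0.2095, 0.0266]
tcp_rot: [-0.0, 1.0, -0.016, -0.0]
wrist_force: [0.7, 0.2, 0.2]
grip_width: 0.651
finger_force: 0.0
```

{"method": "nudge_tcp", "body": {"rows": [[0,0,0,0,0.65],[0,0,-0.01,0,0.65],[0,0,-0.04,0,0.65],[0,0,-0.08,0,0.65],[0,0,-0.125,0,0.65]]}}

```text
t: 7.4
position: [0.4929, 0.2094, 0.1532]
tcp_rot: [0.0, 1.0, -0.015, -0.001]
wrist_force: [0.7, 0.2, -0.3]
grip_width: 0.652
finger_force: 0.0
```

{"method": "nudge_tcp", "body": {"rows": [[0,0.05,-0.02,0,0.7],[0,0.1,-0.02,0,0.7],[-0.05,0.15,-0.02,0,0.7],[-0.09,0.18,-0.02,0,0.7],[-0.12,0.2,-0.02,0,0.7]]}}

```text
t: 7.9
position: [0.3735, 0.0173, 0.172]
tcp_rot: [-0.0, 1.0, -0.016, 0.0]
wrist_force: [-0.1, -1.0, 1.2]
grip_width: 0.698
finger_force: 0.0
```

{"method": "nudge_tcp", "body": {"rows": [[0,0.05,0,0,0.7],[0,0.1,0,0,0.7],[0,0.15,0,0,0.7],[0,0.2,0,0,0.7],[0,0.2,0,0,0.7]]}}

```text
t: 8.4
position: [0.3679, -0.1864, 0.1723]
tcp_rot: [0.0, 1.0, -0.019, 0.0]
wrist_force: [0.1, 1.8, 0.0]
grip_width: 0.699
finger_force: 0.0
```

Run:
```python
from h import *
a=grab("scene"); b=grab("top"); np.savez("pics/f.npz",a=a["frame"],b=b["frame"])
z=lambda i,k:cv2.resize(i[:,:,::-1],None,fx=k,fy=k,interpolation=cv2.INTER_CUBIC)
A=z(a["frame"][130:350,150:300],2.7); B=z(b["frame"][120:240,135:305],2.3)
o=np.zeros((600,800,3),np.uint8); o[:A.shape[0],:A.shape[1]]=A; o[:B.shape[0],406:406+B.shape[1]]=B[:,:394]; cv2.imwrite("pics/f.png",o)
```

```text
(no output)
```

View pics/f.png

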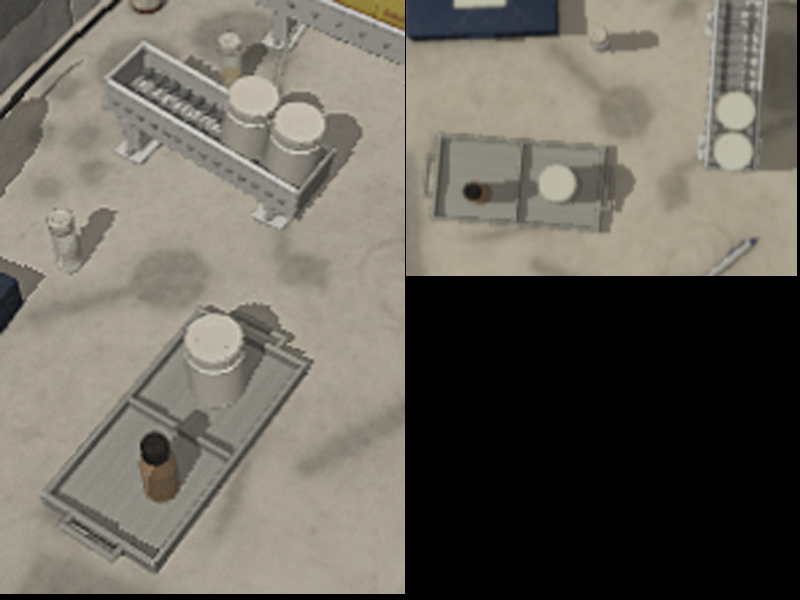

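The pot stands upright in the empty bay at (215,345), the bottle is still standing at (158,465), and the next two pots are at the stop. The front lid is at top-view pixel (277,186), where pot 1's lid was before. I'll hand it in.

```bash
python3 -c "
from station import bot
print(bot.job_done())"
```

```text
the job is handed in; nothing more can be done
None
```

The front pot is standing upright in the tray's empty bay, the two pots behind it rolled down to the stop, and the bottle still stands in its bay; I kept clear of the cartons. I handed the job in at about 8.5 s; it gave no verdict.

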